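Clamp handle blanks in the V-groove fixture

ROBOT

A 6-joint arm with a two-finger parallel gripper is mounted at the origin on the work surface. World frame = base frame: x ahead of the robot, y to its left, z up, the work surface at z = 0. Lengths are in mm, angles in rad, forces in N, time in s.
With the tool pointing down it reaches from about 300 to 775 mm from the base axis. Payload 14.6 kg.
Tool frame: the origin (TCP) lies at the very end of the fingers, on their centre line; the grasp point (between the pads) lies 19 mm behind it; z points along the fingers, y is the line along which they close (so a half turn about z gives the same grasp; the last joint's range is limited). The gripper opens to 94 mm and grips with 3 to 60 N. Pads are 16 mm wide; open, the fingers measure 119 mm over their backs; the gripper's body (75 mm by 177 mm) begins 78 mm behind the grasp point.
Start: joints at [-1.17, 0.3, 1.521, -0, 1.321, -0.067], TCP at [248, -490.903, 205.446] pointing down, gripper open.
Joint ranges: [-3.03, 3.03], [-0.79, 2.21], [0.23, 2.52], [-1.04, 4.18], [0, 3.07], [-2.55, 2.55]. Speed limits (rad/s): [2.22, 2.22, 2.57, 3.14, 3.14, 3.14].

INTERFACE

Orientations are given as [roll, pitch, yaw] about the fixed x, y, z axes, in that order (R = Rz(yaw) Ry(pitch) Rx(roll)).
In Python, from cell import manip gives the robot as it stands.
- The arm moves only by the tool servo_tool, never from a script. Its argument "motion" is a list that holds one entry, the list of rows, each a list of 7 numbers: the shift along the world's x, y, z as a fraction of full scale, then the turn, a rotation vector about the world's x, y, z as a fraction of full scale, then the closure, from 0 (fully open) to 1 (shut). In form: [[[x, y, z, rx, ry, rz, gripper], ...]]. A call has 1 to 10 rows; each row is the pose to reach, as a shift and turn from the pose commanded when the call began, turning the shorter way round; what a row does not reach only later rows make up. Full scale, the value 1, is 0.5 m for a shift and pi rad for a turn. A row lasts 1/10 s, in which the tool goes at most 50 mm and 8.59 degrees, less where a joint would pass 70% of its speed; a pose out of reach is approached as far as the arm can. A call with a number of a shift or a turn outside -1 to 1 is refused whole. A call with a gripper value outside its range is refused whole. The fingers move at their own pace and stop on an object; "newtons" is the grip in N (left out, the last holds). Time passes only in rows, so rows that repeat a pose let the fingers close. It gives the time, the measured TCP pose, the force, the opening and the grip force at its end, in the units of the state.
- manip.read_state(): the state, without advancing time (a new reading comes with each control period).
- manip.camera(name): name is "scene" or "top" or "wrist"; returns a dict with "frame" (480x640x3 uint8, red, green, blue), "range_z" (480x640 float32, mm along the optical axis (not along the pixel's ray), 0 where there is no reading), "vfov" (degrees; the focal length in pixels is half the picture's height over the tangent of half this angle, whatever the lens; pixels are square), "cx", "cy" (the principal point, pixels), "cam_to_world" (4x4, takes a point from camera to world coordinates). Camera axes: x right, y down, z forward; pixel columns grow to the right and rows downward; lengths in mm; the calibration is good to about 2 mm. The wrist camera is an equidistant fisheye: a pixel r from the principal point sees the ray r / f radians off the axis. A picture is of the moment at which its call begins.
- manip.sign_off(): hands the job in; it is judged then, once.
The state is a dict: "clock": time; "joints": joint angles; "qd": joint speeds; "effort": joint torques, N m; "eef_pos": TCP position; "eef_rot": TCP orientation; "wrist_force": force on the tool from outside, world axes, zero at the start; "moment": the same for the moment, N m; "finger_gap": finger opening in mm; "finger_force": force on a finger pad.
Only numpy, scipy, OpenCV 4.12 (cv2) and the standard library are available. Lean on these libraries where they do the work, as an engineer would, in place of code of your own. Each camera call takes 0.05 s, during which the arm holds its last target. There are 200 camera calls.

TASK

Lay every dark octagonal handle blank lying on the bench in the clamping fixture, one per V-groove in any groove, and push each along its groove under the raised red clamp bar until its end touches the steel end stop. Only when all of them are home, wind the handwheel clockwise (seen from above) by its orange crank knob, a good full turn until it stops, so that the bar is down tight on the blanks, and let go. Leave the glue bottle, the black box and the try square alone.

Things in the scene. Friction and masses are not known exactly. Their poses are not given: they have to be found in the camera images.
- fixture: clamping fixture, fixed: light wooden block 200 mm wide, 33 mm high, three parallel aluminium V-grooves on top, 58 mm apart, from y = 0 to 220 mm. Origin on the bench below the middle groove at the end stop's face; y along the grooves away from the stop, x across, z up. Behind the stop, y = -15 to -125 mm, a grey housing 112 mm high (x = -80 to 20 mm) carries the handwheel
- groove_end (a point): open end of the middle groove, on its floor line, 33.5 mm above the bench, 220 mm from the stop. Each 90 degree V stands on the block: floor line at 33.5 mm, rims at 42 mm and 17 mm apart, 23 mm wide over the outside; so a blank (24 mm) is wider than the rail and lies with its axis at 50.5 mm, its top at 62.5 mm above the bench
- stop_top (a point): middle of the top edge of the dark steel end stop's face, 68 mm above the bench; the stop is a wall 15 mm thick across all grooves. A fixed grey bridge stands over the clamp bar, fixture y = 15 to 45 mm (posts) and 23 to 37 mm (beam), up to 129 mm above the bench, its posts at fixture x = +-93 mm
- home1 (a point): where the middle of a blank lies when it is fully home in the first (fixture x = -58 mm) groove: x across the grooves, y along the groove pointing away from the end stop (the stop's face is 75 mm from here towards -y), z up. It is 50.5 mm above the bench
- home2 (a point): where the middle of a blank lies when it is fully home in the middle (fixture x = 0) groove: x across the grooves, y along the groove pointing away from the end stop (the stop's face is 75 mm from here towards -y), z up. It is 50.5 mm above the bench
- home3 (a point): where the middle of a blank lies when it is fully home in the third (fixture x = +58 mm) groove: x across the grooves, y along the groove pointing away from the end stop (the stop's face is 75 mm from here towards -y), z up. It is 50.5 mm above the bench
- clamp_bar: red bar 168 x 35 x 26 mm across all grooves with a black sprung pad (4 N + 4 N/mm) under it for each, over fixture y = 12.5 to 47.5 mm; origin in the middle of its pads' underside. It goes down 2.2 mm per radian of the handwheel: at wheel 0 it is 14 mm above the tops of blanks in the grooves (they slide under it, but cannot be laid in from above there) and meets them at about 6.3 rad
- wheel (a joint): handwheel angle in rad, growing clockwise seen from above; starts between -0.5 and 0.1 (bar raised), stops at about 6.7, where the bar is tight on the blanks (tight from 6.5 on). Stiff (0.12 N m, about 2.5 N at the knob) and stays where left; it can be wound back
- wheel_axis (a point): point on the handwheel's upright axis, 160 mm above the bench (height of the knob's middle). The wheel is a dark spoked disc with an orange rim, 144 mm across, its flat top at 134 mm above the bench
- knob_grip (a point): middle of the orange crank knob: an upright freely revolving cylinder 24 mm across, from 135 to 179 mm above the bench, 50 mm from the wheel's axis; this point is at 160 mm. Seen from above it goes round clockwise as the wheel is wound
- blank1: octagonal dark-wood tool-handle blank, 24 mm across the flats, 150 mm long, about 65 g, both ends alike; origin in its middle, x axis along its length. It lies on a flat (origin 12 mm above the bench). May be absent
- blank2: octagonal dark-wood tool-handle blank, 24 mm across the flats, 150 mm long, about 65 g, both ends alike; origin in its middle, x axis along its length. It lies on a flat (origin 12 mm above the bench). May be absent
- blank3: octagonal dark-wood tool-handle blank, 24 mm across the flats, 150 mm long, about 65 g, both ends alike; origin in its middle, x axis along its length. It lies on a flat (origin 12 mm above the bench). May be absent
- glue: bystander, not to be disturbed: white glue bottle, 68 mm across, 170 mm high, origin under its base
- disc_box: bystander, not to be disturbed: black box 70 x 120 x 50 mm, origin under its middle
- try_square: bystander, not to be disturbed: try square lying flat, wooden stock 110 mm, steel blade 120 mm, origin under the stock
Mind the look-alikes: they are no part of the job. What is shaped like the blank2 but pink, purple or turquoise is not meant.

How it is judged (in metres and radians):
On the way, in this order (a step that is already met when the one before it is completed fails the run):
1. every blank lies home in a groove, its end at the stop, with the clamp bar still raised (wheel below 0.8 rad) (((distance between blank1 and home1 below 0.003 m and angle between the x axis of blank1 and the y axis of home1, either way round below 0.04 rad) or (distance between blank1 and home2 below 0.003 m and angle between the x axis of blank1 and the y axis of home2, either way round below 0.04 rad) or (distance between blank1 and home3 below 0.003 m and angle between the x axis of blank1 and the y axis of home3, either way round below 0.04 rad)) and ((distance between blank2 and home1 below 0.003 m and angle between the x axis of blank2 and the y axis of home1, either way round below 0.04 rad) or (distance between blank2 and home2 below 0.003 m and angle between the x axis of blank2 and the y axis of home2, either way round below 0.04 rad) or (distance between blank2 and home3 below 0.003 m and angle between the x axis of blank2 and the y axis of home3, either way round below 0.04 rad)) and ((distance between blank3 and home1 below 0.003 m and angle between the x axis of blank3 and the y axis of home1, either way round below 0.04 rad) or (distance between blank3 and home2 below 0.003 m and angle between the x axis of blank3 and the y axis of home2, either way round below 0.04 rad) or (distance between blank3 and home3 below 0.003 m and angle between the x axis of blank3 and the y axis of home3, either way round below 0.04 rad)) and value of joint wheel below 0.8 rad), for 0.2 s.
2. the handwheel has been wound through its full turn (past 6.4 rad) with every blank home (((distance between blank1 and home1 below 0.003 m and angle between the x axis of blank1 and the y axis of home1, either way round below 0.04 rad) or (distance between blank1 and home2 below 0.003 m and angle between the x axis of blank1 and the y axis of home2, either way round below 0.04 rad) or (distance between blank1 and home3 below 0.003 m and angle between the x axis of blank1 and the y axis of home3, either way round below 0.04 rad)) and ((distance between blank2 and home1 below 0.003 m and angle between the x axis of blank2 and the y axis of home1, either way round below 0.04 rad) or (distance between blank2 and home2 below 0.003 m and angle between the x axis of blank2 and the y axis of home2, either way round below 0.04 rad) or (distance between blank2 and home3 below 0.003 m and angle between the x axis of blank2 and the y axis of home3, either way round below 0.04 rad)) and ((distance between blank3 and home1 below 0.003 m and angle between the x axis of blank3 and the y axis of home1, either way round below 0.04 rad) or (distance between blank3 and home2 below 0.003 m and angle between the x axis of blank3 and the y axis of home2, either way round below 0.04 rad) or (distance between blank3 and home3 below 0.003 m and angle between the x axis of blank3 and the y axis of home3, either way round below 0.04 rad)) and value of joint wheel above 6.4 rad), for 0.2 s.
At the end, for the whole second after the job is handed in: Every blank lies along a V-groove with its end at the stop (middle within 3 mm of a home point, axis within 0.04 rad), the handwheel stands past 6.4 rad, at rest, and the clamp bar presses on every blank (over 0.5 N each) (all of step 2 and contact force between clamp_bar and blank1 above 0.5 N and contact force between clamp_bar and blank2 above 0.5 N and contact force between clamp_bar and blank3 above 0.5 N and velocity of joint wheel below 0.1 rad/s); the robot touches nothing.
It fails at once if the glue bottle is shoved more than 4 cm or tipped (distance of glue from where it was at the start of the episode above 0.04 m or angle between glue's own z axis and vertical above 0.5 rad).
It fails at once if the black box is shoved more than 4 cm or tipped (distance of disc_box from where it was at the start of the episode above 0.04 m or angle between disc_box's own z axis and vertical above 0.5 rad).
It fails at once if the try square is shoved more than 4 cm or tipped (distance of try_square from where it was at the start of the episode above 0.04 m or angle between try_square's own z axis and vertical above 0.5 rad).
Of blank1, blank2, blank3 only 2 to 3 are there at a start; the rules pass over those that are not, and their reading is None.
At some moment in a run one of blank1, blank2, blank3 may be knocked a few centimetres aside while the robot is not near it.
Once in a run the grip may slacken for a moment while it holds something.
It also fails if it takes over 210 s, if anything falls off the work surface, if the arm or the gripper's body presses on something with over 40 N, if the wrist force passes 120 N, or if a joint passes its speed limit or range.

## Working session

There is one attempt and no reset: what is moved stays moved. The work goes in short steps, Python scripts to look and compute and a tool call to move; the robot and the scene stay as the last step left them, time stands still between calls to the robot, and variables do not carry over. Pictures are saved under pics/ and viewed, at most 14 in all, crops included, and the job is handed in when it is done.

Besides the shell and the picture viewer there is one more tool, called after "Request:" by a JSON object that holds its "op" and its "data". servo_tool: Moves the arm, as the interface text tells. Its arguments: {"type":"object","properties":{"motion":{"type":"array"},"newtons":{"type":"number"}},"required":["motion"]}

```bash
mkdir -p pics; ls
cat > h.py <<'E'
from cell import manip
import numpy as np, cv2
def cam(n):
    c=manip.camera(n); c['f']=240/np.tan(np.radians(c['vfov']/2)); return c
def pts(c):
    h,w=c['range_z'].shape; v,u=np.mgrid[:h,:w]; z=c['range_z'].astype(float)
    P=np.stack([(u-c['cx'])/c['f']*z,(v-c['cy'])/c['f']*z,z,np.ones_like(z)],-1)
    W=(P@np.array(c['cam_to_world']).T)[...,:3]; W[z<=0]=np.nan; return W
def save(n,im,s=1): cv2.imwrite('pics/'+n+'.png',cv2.resize(im[...,::-1],None,fx=s,fy=s,interpolation=cv2.INTER_CUBIC))
E
python3 - <<'E'
from h import *
for n in('top','scene'):
    c=cam(n); save(n+'0',c['frame']); np.savez(n+'0.npz',f=c['frame'],W=pts(c)); print(n,c['f'],np.round(c['cam_to_world'],3).tolist())
print(manip.read_state())
E
```

```text
pics
top 554.9998440359733 [[0.017, -0.986, 0.168, 378.175], [-1.0, -0.019, -0.011, 124.435], [0.014, -0.167, -0.986, 1313.848], [0.0, 0.0, 0.0, 1.0]]
scene 547.6863026692984 [[-0.492, 0.712, -0.5, 1266.557], [0.871, 0.403, -0.282, 491.372], [0.001, -0.574, -0.819, 1255.444], [0.0, 0.0, 0.0, 1.0]]
{'clock': 0.1, 'joints': array([-1.16957722e+00,  3.00406678e-01,  1.52149484e+00,  3.62434183e-05,
        1.32067256e+00, -6.66306222e-02]), 'qd': array([-0.00153395, -0.00176146, -0.00174564, -0.00210331,  0.00020908,
        0.00034669]), 'effort': array([ 1.56688275e-03, -5.32643330e+01, -3.53283870e+01,  7.10465619e-02,
        2.35170673e-02, -4.24592577e-05]), 'eef_pos': array([ 247.93806417, -490.70069042,  204.95814212]), 'eef_rot': array([-3.14061575e+00, -1.00373234e-04,  4.67840689e-01]), 'wrist_force': array([-0.43772706,  0.54216474, -0.28986125]), 'moment': array([ 0.03472706, -0.00171674, -0.00260114]), 'finger_force': 0.0, 'finger_gap': 94.213852300792}
```

View pics/top0.png

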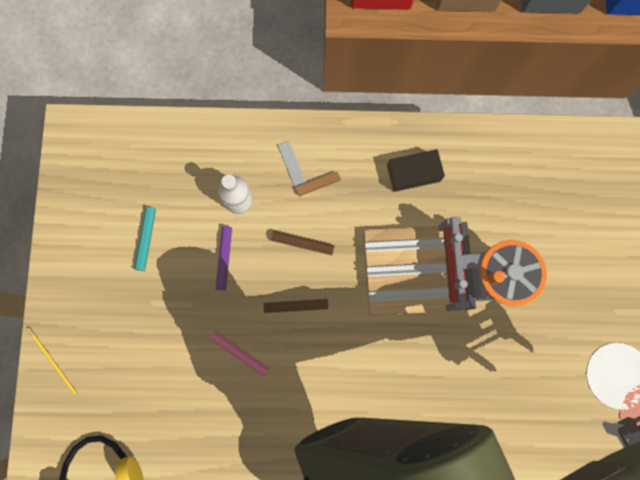

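View pics/scene0.png

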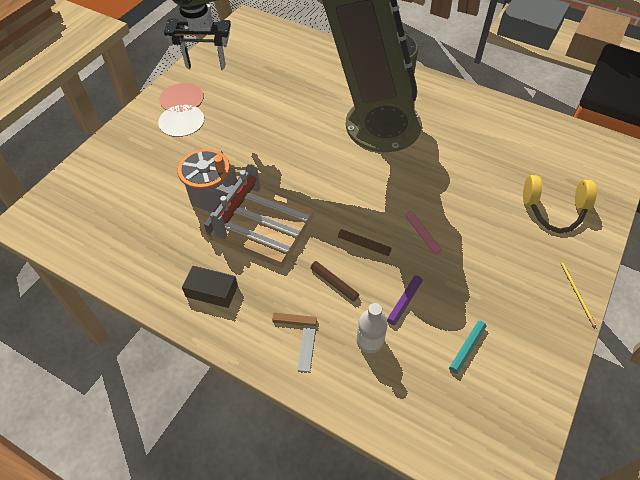

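Top view: the two dark blanks are at (301,242) and (296,306). Look-alikes are purple (223,258), turquoise (145,238), pink (238,353) and the try square's brown stock (318,183). The fixture is at (405,270) and the knob at (499,277). Next I measure and check a close crop.

```bash
cat >> h.py <<'E'
def blanks(W,F,box=None):
    hsv=cv2.cvtColor(F,cv2.COLOR_RGB2HSV); z=W[...,2]
    m=((z>13)&(z<32)&(hsv[...,2]<130)).astype(np.uint8)
    n,L,S,C=cv2.connectedComponentsWithStats(m); out=[]
    for i in range(1,n):
        if S[i,4]<250: continue
        P=W[L==i]; (cx,cy),(w,h),a=cv2.minAreaRect(P[:,:2].astype(np.float32))
        if w<h: w,h,a=h,w,a-90
        out.append((np.round(C[i]).tolist(),round(cx,1),round(cy,1),round(w),round(h),round(a,1),np.round(np.nanmedian(P[:,2]),1),hsv[L==i].mean(0).round().tolist()))
    return out
E
python3 - <<'E'
from h import *
for n in('top','scene'):
    d=np.load(n+'0.npz');F=d['f'];W=d['W']; print(n)
    for b in blanks(W,F): print(b)
    hsv=cv2.cvtColor(F,cv2.COLOR_RGB2HSV)
    o=(hsv[...,0]<14)&(hsv[...,1]>180)&(hsv[...,2]>150)&(W[...,1]>-600)
    for lo,hi in((122,142),(168,190)):
        P=W[o&(W[...,2]>lo)&(W[...,2]<hi)]; P=P[np.abs(P-np.median(P,0)).max(1)<100]
        (c,r)=cv2.minEnclosingCircle(P[:,:2].astype(np.float32)); print('orange',lo,len(P),np.round(c,1),round(r,1),P.mean(0).round(1))
    z=W[...,2]
    # bench z and fixture region stats
    R=(np.abs(W[...,0]-420)<400)
    print('bench',np.nanmedian(z[(np.abs(z)<15)]))
    save('c_'+n,F[200:330,200:560] if n=='top' else F[140:330,170:460],2.2 if n=='top' else 2.7)
for uv in [(366,247),(367,270),(369,296),(446,244),(446,267),(446,292),(448,220),(461,305),(365,230),(371,313)]:
    print(uv,np.load('top0.npz')['W'][uv[1],uv[0]].round(1))
E
```

```text
top
([221.0, 268.0], 565.3, 337.5, 150, 25, -3.0, np.float64(23.1), [135.0, 86.0, 89.0])
([302.0, 242.0], 606.8, 152.3, 149, 24, 77.4, np.float64(23.8), [14.0, 125.0, 103.0])
([295.0, 306.0], 456.9, 164.9, 150, 24, -85.7, np.float64(23.3), [15.0, 117.0, 68.0])
([238.0, 354.0], 345.5, 292.1, 150, 24, 57.1, np.float64(22.1), [148.0, 97.0, 122.0])
([86.0, 449.0], 129.6, 610.3, 142, 62, -69.3, np.float64(22.5), [67.0, 41.0, 45.0])
orange 122 644 [ 529.8 -305.6] 71.0 [ 526.5 -300.7  134.5]
orange 168 80 [ 514.5 -257.8] 11.0 [ 514.9 -256.6  180.3]
bench 1.506521029794385
scene
([24.0, 28.0], 210.3, -1403.0, 259, 31, -0.6, np.float64(22.7), [14.0, 136.0, 77.0])
([381.0, 135.0], 39.6, 9.7, 244, 171, -73.9, np.float64(16.4), [26.0, 75.0, 75.0])
([558.0, 223.0], 126.7, 610.4, 148, 74, -66.7, np.float64(21.2), [18.0, 75.0, 55.0])
([264.0, 245.0], 548.9, -117.7, 239, 203, -85.9, np.float64(23.2), [18.0, 99.0, 95.0])
([423.0, 232.0], 347.2, 288.2, 154, 28, 57.2, np.float64(22.6), [168.0, 97.0, 117.0])
([364.0, 241.0], 459.1, 162.0, 151, 30, -85.1, np.float64(22.8), [14.0, 115.0, 61.0])
([334.0, 280.0], 607.7, 148.2, 153, 26, 77.5, np.float64(22.8), [13.0, 121.0, 87.0])
([408.0, 295.0], 566.7, 334.9, 154, 24, -2.9, np.float64(22.5), [145.0, 96.0, 77.0])
orange 122 7 [ 533.  -305.2] 70.1 [ 544.6 -289.   133.3]
orange 168 1 [ 526.5 -264.5] 0.0 [ 526.5 -264.5  181.1]
bench 1.2021136607522749
(366, 247) [594.5   2.5  41.5]
(367, 270) [ 5.413e+02 -4.000e-01  3.610e+01]
(369, 296) [481.3  -5.4  34.3]
(446, 244) [ 594.3 -169.6  102.6]
(446, 267) [ 544.8 -172.1   87.6]
(446, 292) [ 493.4 -182.8   38.2]
(448, 220) [ 644.5 -170.3  122.5]
(461, 305) [ 457.8 -191.7  131.8]
(365, 230) [637.5   3.8  28.5]
(371, 313) [442.3 -10.   34.9]
```

View pics/c_top.png

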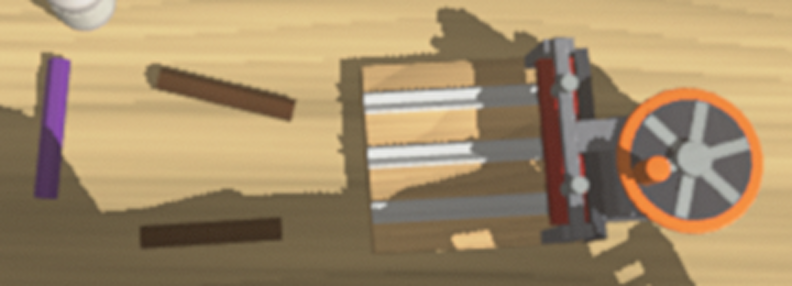

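View pics/c_scene.png

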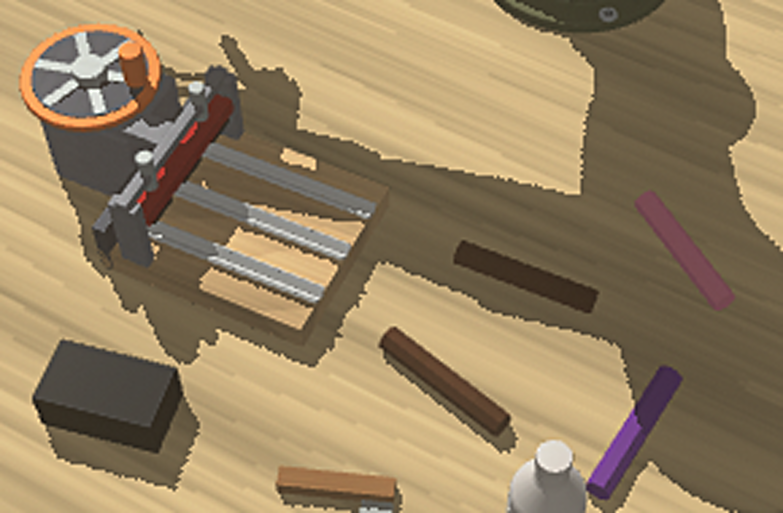

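The two brown octagonal bars, at (301,242) and (296,306) in the top view, are the blanks. Pink, purple and turquoise are rejected. Next I fit the fixture pose.

```bash
cat > fit.py <<'E'
from h import *
from scipy.optimize import least_squares
def model(x,y):
    h=np.full(x.shape,33.); 
    for g in(-58,0,58):
        d=np.abs(x-g); h=np.where(d<8.5,33.5+d,np.where(d<11.5,42-(d-8.5)*3,h))
    h=np.where((np.abs(x)>100)|(y>220),0,h); return h
def fit(W,p0=(540,-218,0.03,0)):
    P=W.reshape(-1,3); P=P[np.isfinite(P).all(1)]
    P=P[(np.abs(P[:,0]-540)<130)&(P[:,1]>-130)&(P[:,1]<40)&(P[:,2]<60)]
    def res(p):
        a=p[2]; d=P[:,:2]-np.array(p[:2]); x=d[:,0]*np.cos(a)+d[:,1]*np.sin(a); y=-d[:,0]*np.sin(a)+d[:,1]*np.cos(a)
        return np.clip(np.abs(model(x,y)+p[3]-P[:,2]),0,12)
    from scipy.optimize import differential_evolution as de
    r=de(lambda p:res(p).mean(),[(525,555),(-235,-200),(-.1,.12),(-3,4)],seed=1,maxiter=80,popsize=12)
    return r.x,r.fun,len(P)
E
python3 - <<'E'
from fit import *
for n in('top','scene'):
    print(n,fit(np.load(n+'0.npz')['W']))
W=np.load('top0.npz')['W']; print('glue',W[185,232],W[205,238])
E
```

```text
top (array([ 5.53273940e+02, -2.18273158e+02,  7.30129179e-02,  1.62562517e+00]), np.float64(2.3528025215951787), 7952)
scene (array([ 5.53759513e+02, -2.21180093e+02,  7.99733834e-02,  1.17471493e+00]), np.float64(3.4878308644635028), 4925)
glue [701.98408264 300.97844998 166.09541995] [676.51793175 296.83702139  92.11339537]
```

Request:
{"op": "servo_tool", "data": {"motion": [[[0.05,0.05,0.12,0,0,0.05,0],[0.2,0.3,0.19,0,0,0.1,0],[0.584,0.862,0.19,0,0,0.282,0],[0.584,0.862,0.19,0,0,0.282,0],[0.584,0.862,0.19,0,0,0.282,0],[0.584,0.862,0.19,0,0,0.282,0],[0.584,0.862,0.19,0,0,0.282,0],[0.584,0.862,0.19,0,0,0.282,0],[0.584,0.862,0.19,0,0,0.282,0],[0.584,0.862,0.19,0,0,0.282,0]]], "newtons": 30}}

```text
clock: 1.1
eef_pos: [513.1, -99.1, 296.5]
eef_rot: [-3.141, 0.0, 1.354]
wrist_force: [0.7, -0.8, 0.4]
finger_gap: 94.3
finger_force: 0.0
```

Request:
{"op": "servo_tool", "data": {"motion": [[[0,0,0,0,0,0,0],[0,0,0,0,0,0,0],[0,0,0,0,0,0,0],[0,0,0,0,0,0,0]]]}}

```text
clock: 1.5
eef_pos: [512.0, -102.2, 296.4]
eef_rot: [-3.141, 0.0, 1.352]
wrist_force: [0.2, 0.2, 0.2]
finger_gap: 94.0
finger_force: 0.0
```

```bash
cat >> h.py <<'E'
def wpts(c):
    h,w=c['range_z'].shape; v,u=np.mgrid[:h,:w]; z=c['range_z'].astype(float)
    du=u-c['cx'];dv=v-c['cy']; r=np.hypot(du,dv)+1e-9; th=r/c['f']; t=np.tan(np.minimum(th,1.4))
    z=np.where(th<1.3,z,0)
    P=np.stack([du/r*t*z,dv/r*t*z,z,np.ones_like(z)],-1)
    W=(P@np.array(c['cam_to_world']).T)[...,:3]; W[z<=0]=np.nan; return W
E
python3 - <<'E'
from fit import *
s=manip.read_state(); print(s['clock'],s['eef_pos'],s['eef_rot'])
c=cam('wrist'); print(c['vfov'],c['f'],np.round(c['cam_to_world'],2).tolist()); W=wpts(c); save('w1',c['frame']); np.savez('w1.npz',f=c['frame'],W=W)
print(fit(W))
for b in blanks(W,c['frame']): print(b)
E
```

```text
1.5 [ 511.95147436 -102.24464503  296.42003118] [-3.14147197e+00  8.17697470e-05  1.35195454e+00]
65.70646984690485 371.64829954431775 [[0.98, -0.21, -0.06, 529.35], [-0.22, -0.94, -0.27, -23.81], [-0.0, 0.27, -0.96, 476.27], [0.0, 0.0, 0.0, 1.0]]
(array([ 5.53869321e+02, -2.18661198e+02,  7.34927214e-02,  6.54408588e-01]), np.float64(0.8327582125199612), 26822)
([240.0, 31.0], 460.4, 136.5, 95, 24, -85.5, np.float64(23.1), [14.0, 141.0, 87.0])
([352.0, 23.0], 597.6, 108.7, 64, 24, 76.9, np.float64(23.0), [15.0, 133.0, 82.0])
([503.0, 168.0], 757.5, -107.2, 136, 59, 74.3, np.float64(22.2), [19.0, 86.0, 56.0])
([36.0, 210.0], 50.3, -15.0, 245, 144, 72.4, np.float64(14.9), [27.0, 84.0, 71.0])
```

View pics/w1.png

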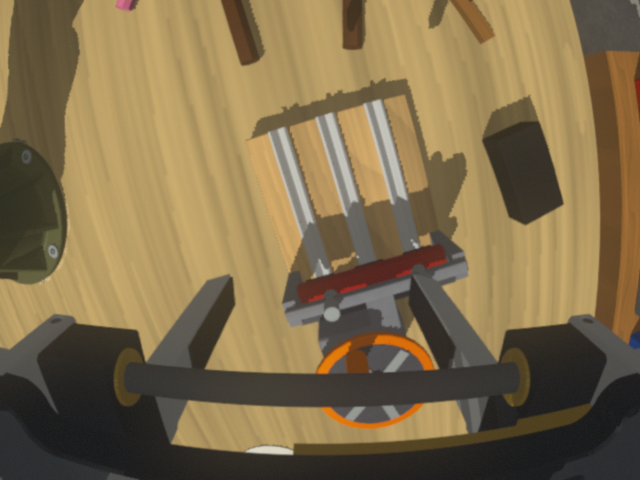

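Wrist view: the three grooves run from (278,130), (325,115) and (375,100) to the red bar, the wheel is at (375,375), and the blanks' near ends are at (250,55) and (352,35). The fixture fit is good: origin (553.9, -218.7), 0.0735 rad. Now to the blank at (607,150).

Request:
{"op": "servo_tool", "data": {"motion": [[[0.202,0.554,-0.352,0,0,0,0],[0.202,0.554,-0.352,0,0,0,0],[0.202,0.554,-0.352,0,0,0,0],[0.202,0.554,-0.352,0,0,0,0],[0.202,0.554,-0.352,0,0,0,0],[0.202,0.554,-0.352,0,0,0,0],[0.202,0.554,-0.352,0,0,0,0],[0.202,0.554,-0.352,0,0,0,0],[0.202,0.554,-0.352,0,0,0,0],[0.202,0.554,-0.352,0,0,0,0]]]}}

```text
clock: 2.55
eef_pos: [613.8, 174.5, 121.5]
eef_rot: [3.14, -0.0, 1.352]
wrist_force: [0.2, -0.2, -0.0]
finger_gap: 94.0
finger_force: 0.0
```

Run:
```python
from h import *
s=manip.read_state(); print(s['clock'],s['eef_pos'],s['eef_rot'])
for n,f in(('wrist',wpts),('top',pts)):
    c=cam(n);print(n)
    for b in blanks(f(c),c['frame']): print(b)
```

```text
2.55 [613.83377012 174.52502244 121.49292321] [ 3.14034312e+00 -4.33964409e-04  1.35228330e+00]
wrist
([223.0, 49.0], 566.5, 337.2, 150, 25, -3.0, np.float64(22.3), [143.0, 116.0, 96.0])
([38.0, 179.0], 356.4, 285.3, 150, 6, 58.5, np.float64(15.2), [132.0, 95.0, 106.0])
([320.0, 259.0], 607.0, 151.7, 151, 24, 77.4, np.float64(23.5), [15.0, 137.0, 88.0])
([146.0, 265.0], 457.1, 178.2, 123, 25, -85.5, np.float64(23.1), [15.0, 133.0, 79.0])
([274.0, 421.0], 530.4, -0.5, 183, 4, 4.1, np.float64(24.0), [18.0, 113.0, 86.0])
top
([144.0, 239.0], 609.0, 525.8, 151, 27, -6.7, np.float64(23.3), [81.0, 99.0, 99.0])
([86.0, 450.0], 128.2, 611.2, 139, 64, -64.5, np.float64(22.7), [68.0, 39.0, 49.0])
```

Request:
{"op": "servo_tool", "data": {"motion": [[[-0.0034,0,-0.1,0,0,0,0],[-0.0034,0,-0.19,0,0,0,0],[-0.0034,0,-0.22,0,0,0,0],[-0.0034,0,-0.235,0,0,0,0.2],[-0.0034,0,-0.235,0,0,0,1],[-0.0034,0,-0.235,0,0,0,1],[-0.0034,0,-0.235,0,0,0,1],[-0.0034,0,-0.235,0,0,0,1],[-0.0034,0,-0.235,0,0,0,1],[-0.0034,0,-0.235,0,0,0,1]]], "newtons": 35}}

```text
clock: 3.65
eef_pos: [611.9, 175.9, 3.3]
eef_rot: [3.141, -0.0, 1.354]
wrist_force: [-0.4, 0.4, -0.6]
finger_gap: 41.1
finger_force: 0.0
```

Request:
{"op": "servo_tool", "data": {"motion": [[[0,0,0,0,0,0,1],[0,0,0,0,0,0,1],[0,0,0,0,0,0,1],[0,0,0,0,0,0,1]]]}}

```text
clock: 4.05
eef_pos: [611.8, 175.9, 3.0]
eef_rot: [-3.142, -0.0, 1.354]
wrist_force: [0.4, 0.6, 0.1]
finger_gap: 23.4
finger_force: 35.0
```

Request:
{"op": "servo_tool", "data": {"motion": [[[0,0,0.08,0,0,0,1],[0,0,0.18,0,0,0,1],[-0.01,-0.1,0.2,0,0,0.05,1],[-0.0246,-0.2,0.2,0,0,0.0924,1],[-0.0246,-0.29,0.2,0,0,0.0924,1],[-0.0246,-0.38,0.2,0,0,0.0924,1],[-0.0246,-0.4486,0.2,0,0,0.0924,1],[-0.0246,-0.4486,0.16,0,0,0.0924,1],[-0.0246,-0.4486,0.13,0,0,0.0924,1],[-0.0246,-0.4486,0.13,0,0,0.0924,1]]]}}

```text
clock: 5.05
eef_pos: [598.2, -47.9, 65.6]
eef_rot: [-3.138, -0.001, 1.644]
wrist_force: [0.6, 0.4, 0.1]
finger_gap: 23.6
finger_force: 35.0
```

Run:
```python
from fit import *
s=manip.read_state(); print(s['clock'],s['eef_pos'],s['eef_rot'],s['finger_gap'],s['finger_force'])
c=cam('wrist'); W=wpts(c); save('w2',c['frame'])
F=c['frame'];hsv=cv2.cvtColor(F,cv2.COLOR_RGB2HSV);z=W[...,2]
m=(z>55)&(z<110)&(hsv[...,2]<130)&(np.abs(W[...,0]-599)<25)&(W[...,1]>-180)&(W[...,1]<80)
P=W[m]; print(len(P),np.median(P[:,2])); print(cv2.minAreaRect(P[:,:2].astype(np.float32)))
m=np.isfinite(z)&(z<85)&(z>78)&(np.abs(W[...,0]-599)<25); 
c2=cam('top'); print([b for b in blanks(pts(c2),c2['frame'])])
```

```text
5.05 [598.23367319 -47.85383976  65.57774421] [-3.13765367e+00 -9.34733370e-04  1.64436848e+00] 23.55755725260949 34.99880548333749
12098 86.47642470152927
((600.2465209960938, -72.22130584716797), (47.53923034667969, 150.61268615722656), 3.7865171432495117)
[([317.0, 184.0], 752.9, 118.4, 110, 22, -67.4, np.float64(17.8), [16.0, 121.0, 104.0]), ([140.0, 252.0], 608.0, 526.4, 149, 26, -5.9, np.float64(22.7), [77.0, 88.0, 106.0]), ([223.0, 258.0], 565.6, 337.3, 150, 26, -2.7, np.float64(23.4), [138.0, 92.0, 93.0]), ([295.0, 305.0], 458.2, 165.9, 147, 22, -85.6, np.float64(24.4), [14.0, 127.0, 112.0]), ([87.0, 449.0], 130.3, 608.3, 142, 62, -71.0, np.float64(22.4), [68.0, 39.0, 50.0])]
```

View pics/w2.png

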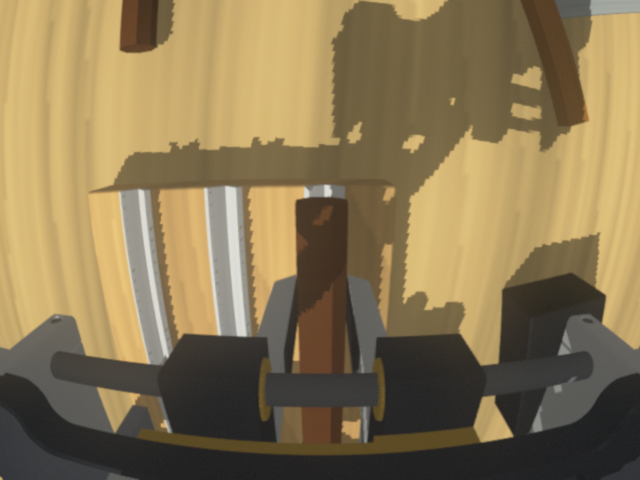

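Wrist view: the blank at (322,320) is held in line with the third groove, whose end shows at (325,190). Lowering it.

Request:
{"op": "servo_tool", "data": {"motion": [[[0.001,0,-0.02,0,0,0,1],[0.001,0,-0.035,0,0,0,1],[0.001,0,-0.044,0,0,0,1],[0.001,0,-0.048,0,0,0,1],[0.001,0,-0.05,0,0,0,1],[0.001,0,-0.05,0,0,0,1]]]}}

```text
clock: 5.75
eef_pos: [600.0, -48.4, 43.0]
eef_rot: [3.142, -0.0, 1.644]
wrist_force: [-0.3, -0.4, -0.7]
finger_gap: 23.3
finger_force: 35.0
```

Request:
{"op": "servo_tool", "data": {"motion": [[[0,0,-0.002,0,0,0,1],[0,0,-0.004,0,0,0,1],[0,0,-0.004,0,0,0,1]]]}}

```text
clock: 6.05
eef_pos: [600.1, -48.5, 41.9]
eef_rot: [3.141, 0.0, 1.644]
wrist_force: [-5.3, -0.5, 7.8]
finger_gap: 23.7
finger_force: 35.0
```

Request:
{"op": "servo_tool", "data": {"motion": [[[-0.001,0,0,0,0,0,1],[-0.002,0,0,0,0,0,1],[-0.002,0,-0.001,0,0,0,1],[-0.002,0,-0.001,0,0,0,1]]]}}

```text
clock: 6.45
eef_pos: [599.6, -48.5, 41.4]
eef_rot: [3.14, 0.0, 1.644]
wrist_force: [0.4, -0.0, 8.2]
finger_gap: 23.5
finger_force: 35.0
```

Request:
{"op": "servo_tool", "data": {"motion": [[[0.0015,-0.02,0.001,0,0,0,1],[0.0044,-0.06,0.001,0,0,0,1],[0.0074,-0.1,0.001,0,0,0,1],[0.0091,-0.1237,0.001,0,0,0,1],[0.0091,-0.1237,0.001,0,0,0,1]]]}}

```text
clock: 6.95
eef_pos: [604.2, -112.0, 41.4]
eef_rot: [3.14, 0.001, 1.643]
wrist_force: [5.0, -3.5, 4.0]
finger_gap: 23.6
finger_force: 35.0
```

Request:
{"op": "servo_tool", "data": {"motion": [[[0.0002,-0.003,0,0,0,0,1],[0.0004,-0.006,0,0,0,0,1],[0.0006,-0.008,0,0,0,0,1],[0.0007,-0.01,0,0,0,0,1],[0.0007,-0.01,0,0,0,0,1]]]}}

```text
clock: 7.45
eef_pos: [604.3, -114.1, 41.4]
eef_rot: [3.14, -0.001, 1.645]
wrist_force: [3.9, 5.1, 6.1]
finger_gap: 23.4
finger_force: 35.0
```

Request:
{"op": "servo_tool", "data": {"motion": [[[0.0001,-0.002,0,0,0,0,1],[0.0003,-0.004,0,0,0,0,1],[0.0003,-0.004,0,0,0,0,1],[0.0003,-0.004,0,0,0,0,1]]]}}

```text
clock: 7.85
eef_pos: [604.5, -116.2, 41.2]
eef_rot: [3.14, -0.001, 1.645]
wrist_force: [5.4, 5.4, 3.6]
finger_gap: 23.3
finger_force: 35.0
```

Request:
{"op": "servo_tool", "data": {"motion": [[[0.0001,-0.002,0,0,0,0,1],[0.0003,-0.004,0,0,0,0,1],[0.0005,-0.006,0,0,0,0,1],[0.0005,-0.006,0,0,0,0,1]]]}}

```text
clock: 8.25
eef_pos: [604.5, -116.3, 41.1]
eef_rot: [3.141, -0.005, 1.645]
wrist_force: [2.2, 24.0, 8.6]
finger_gap: 23.3
finger_force: 35.0
```

Request:
{"op": "servo_tool", "data": {"motion": [[[0,0.004,0,0,0,0,0.5],[0,0.004,0,0,0,0,0.5],[0,0.004,0,0,0,0,0.5],[0,0.004,0,0,0,0,0.5],[0,0.004,0.05,0,0,0,0.5],[0,0.004,0.14,0,0,0,0.5],[0,0.05,0.2,0,0,0,0.3],[-0.05,0.1,0.2,0,0,0,0],[-0.05,0.1,0.2,0,0,0,0],[-0.05,0.1,0.2,0,0,0,0]]]}}

```text
clock: 9.25
eef_pos: [579.1, -70.3, 141.1]
eef_rot: [3.141, 0.0, 1.644]
wrist_force: [0.0, -0.1, 0.3]
finger_gap: 75.3
finger_force: 0.0
```

```bash
cat >> h.py <<'E'
O=np.array([553.9,-218.7]);TH=0.0735
def tofix(W):
    d=W[...,:2]-O; return d[...,0]*np.cos(TH)+d[...,1]*np.sin(TH),-d[...,0]*np.sin(TH)+d[...,1]*np.cos(TH)
def home(c,W):
    hsv=cv2.cvtColor(c['frame'],cv2.COLOR_RGB2HSV); x,y=tofix(W); z=W[...,2]
    for g in(-58,0,58):
        m=(np.abs(x-g)<18)&(y>48)&(y<225)&(z>56)&(z<70)&(hsv[...,2]<140)
        if m.sum()>50:
            P=np.c_[x[m],y[m]].astype(np.float32); k=(P[:,1]>60)&(P[:,1]<130); l=np.polyfit(P[k,1],P[k,0],1)
            print('groove',g,m.sum(),'outer end y',np.percentile(P[:,1],99.5),'x@100',np.polyval(l,100),'slope',l[0],'z',np.median(z[m]))
E
python3 - <<'E'
from h import *
s=manip.read_state(); print(s['clock'],s['eef_pos'],s['eef_rot'])
c=cam('wrist'); W=wpts(c); save('w3',c['frame']); home(c,W)
for b in blanks(W,c['frame']): print(b)
c=cam('top'); W=pts(c); home(c,W)
for b in blanks(W,c['frame']): print(b)
E
```

```text
9.25 [579.14860534 -70.26921281 141.12326868] [3.14147864e+00 2.15349626e-04 1.64441781e+00]
groove 58 3500 outer end y 149.59004 x@100 57.59716568232732 slope -0.0028408706874341358 z 62.08661074756108
([199.0, 20.0], 462.7, 108.1, 38, 24, -85.2, np.float64(23.0), [14.0, 142.0, 87.0])
([529.0, 49.0], 755.2, 114.5, 102, 22, -66.8, np.float64(16.4), [16.0, 139.0, 85.0])
([508.0, 267.0], 757.4, -95.5, 119, 56, 69.1, np.float64(22.7), [19.0, 79.0, 54.0])
([317.0, 184.0], 753.0, 118.7, 109, 22, -66.5, np.float64(17.7), [16.0, 122.0, 103.0])
([223.0, 258.0], 565.6, 337.2, 150, 25, -3.0, np.float64(23.7), [137.0, 92.0, 91.0])
([295.0, 305.0], 458.0, 165.9, 147, 22, -85.4, np.float64(24.1), [14.0, 126.0, 111.0])
([87.0, 449.0], 129.6, 611.4, 140, 61, -67.5, np.float64(22.9), [66.0, 39.0, 49.0])
```

View pics/w3.png

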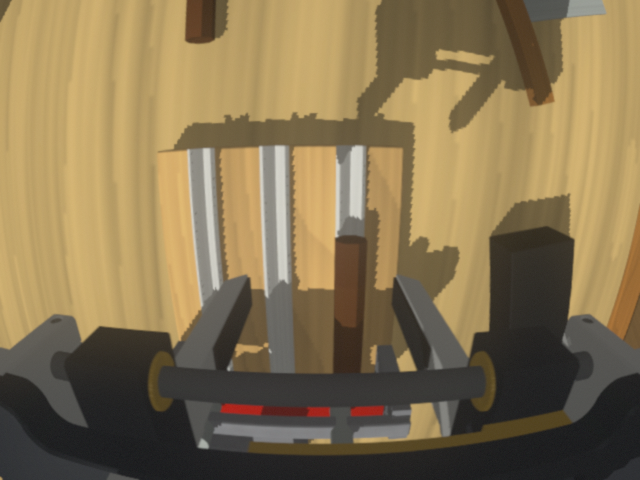

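Wrist view: the first blank lies in the third groove at (350,300), with its outer end at fixture y = 149.6, so it is home. Now to the second blank.

Request:
{"op": "servo_tool", "data": {"motion": [[[-0.2466,0.519,-0.042,0,0,0,0],[-0.2466,0.519,-0.042,0,0,0,0],[-0.2466,0.519,-0.042,0,0,0,0],[-0.2466,0.519,-0.042,0,0,0,0],[-0.2466,0.519,-0.042,0,0,0,0],[-0.2466,0.519,-0.042,0,0,0,0],[-0.2466,0.519,-0.042,0,0,0,0],[-0.2466,0.519,-0.042,0,0,0,0]]]}}

```text
clock: 10.15
eef_pos: [456.3, 189.2, 119.7]
eef_rot: [-3.141, 0.0, 1.645]
wrist_force: [0.1, -0.8, 0.0]
finger_gap: 94.0
finger_force: 0.0
```

Run:
```python
from h import *
s=manip.read_state(); print(s['clock'],s['eef_pos'],s['eef_rot'])
c=cam('wrist'); W=wpts(c)
for b in blanks(W,c['frame']): print(b)
```

```text
10.15 [456.30610785 189.24602333 119.7060839 ] [-3.14127255e+00  2.52939359e-04  1.64489805e+00]
([467.0, 68.0], 566.6, 337.3, 151, 25, -2.9, np.float64(23.3), [144.0, 100.0, 72.0])
([585.0, 115.0], 683.3, 324.2, 47, 11, 60.5, np.float64(21.6), [20.0, 33.0, 106.0])
([321.0, 261.0], 457.9, 164.4, 151, 24, -85.5, np.float64(23.6), [15.0, 138.0, 84.0])
([591.0, 300.0], 742.6, 142.3, 57, 21, -67.8, np.float64(16.3), [16.0, 152.0, 120.0])
([9.0, 327.0], 86.1, 55.5, 55, 45, -56.2, np.float64(14.5), [30.0, 65.0, 51.0])
([376.0, 424.0], 529.4, -0.7, 182, 5, 4.3, np.float64(22.8), [18.0, 115.0, 82.0])
```

Request:
{"op": "servo_tool", "data": {"motion": [[[0,0,-0.1,0,0,0,0],[0,0,-0.19,0,0,0,0],[0,0,-0.22,0,0,0,0],[0,0,-0.233,0,0,0,0.2],[0,0,-0.233,0,0,0,1],[0,0,-0.233,0,0,0,1],[0,0,-0.233,0,0,0,1],[0,0,-0.233,0,0,0,1],[0,0,-0.233,0,0,0,1],[0,0,-0.233,0,0,0,1]]], "newtons": 35}}

```text
clock: 11.2
eef_pos: [456.1, 189.3, 3.8]
eef_rot: [3.141, -0.0, 1.644]
wrist_force: [0.4, 0.3, 0.1]
finger_gap: 41.5
finger_force: 0.0
```

Request:
{"op": "servo_tool", "data": {"motion": [[[0,0,0,0,0,0,1],[0,0,0,0,0,0,1],[0,0,0,0,0,0,1],[0,0,0,0,0,0,1]]]}}

```text
clock: 11.6
eef_pos: [455.9, 189.2, 3.5]
eef_rot: [-3.142, 0.0, 1.644]
wrist_force: [-0.0, 0.2, 0.3]
finger_gap: 23.2
finger_force: 35.0
```

Request:
{"op": "servo_tool", "data": {"motion": [[[0,0,0.08,0,0,0,1],[0,0,0.18,0,0,0,1],[0.01,-0.08,0.2,0,0,0,1],[0.02,-0.17,0.2,0,0,0,1],[0.03,-0.26,0.2,0,0,0,1],[0.04,-0.35,0.2,0,0,0,1],[0.055,-0.44,0.2,0,0,0,1],[0.055,-0.492,0.2,0,0,0,1],[0.055,-0.492,0.12,0,0,0,1],[0.055,-0.492,0.113,0,0,0,1]]]}}

```text
clock: 12.6
eef_pos: [481.3, -57.1, 56.8]
eef_rot: [-3.136, -0.002, 1.642]
wrist_force: [-1.0, 0.7, -0.8]
finger_gap: 23.5
finger_force: 35.0
```

Request:
{"op": "servo_tool", "data": {"motion": [[[0,0,0,0,0,0,1],[0,0,-0.015,0,0,0,1],[0,0,-0.028,0,0,0,1],[0,0,-0.028,0,0,0,1]]]}}

```text
clock: 13.0
eef_pos: [483.3, -56.4, 45.7]
eef_rot: [-3.141, -0.0, 1.645]
wrist_force: [0.4, -0.2, -0.1]
finger_gap: 23.7
finger_force: 35.0
```

Run:
```python
from h import *
s=manip.read_state(); print(s['clock'],s['eef_pos'],s['eef_rot'],s['finger_gap'],s['finger_force'],s['wrist_force'])
c=cam('wrist'); W=wpts(c); save('w4',c['frame']); home(c,W)
hsv=cv2.cvtColor(c['frame'],cv2.COLOR_RGB2HSV);x,y=tofix(W);m=(np.abs(x+58)<14)&(W[...,2]>50)&(W[...,2]<75)&(y>180)&(y<240)&(hsv[...,2]<140)
print('outer',m.sum(),np.percentile(y[m],99),np.median(x[m]),np.median(W[...,2][m]))
```

```text
13.0 [483.28618929 -56.38199192  45.66431499] [-3.14108075e+00 -1.53323495e-04  1.64467600e+00] 23.72976586973766 34.996738547924906 [ 0.42301774 -0.1829045  -0.14599319]
groove -58 10158 outer end y 217.58391 x@100 -58.19468321003858 slope -0.003267082922168749 z 65.74915478001951
groove 58 2606 outer end y 150.33272 x@100 54.163741401844355 slope -0.01473063242911766 z 61.82923669138626
outer 4300 217.60361926750156 -58.59776877280737 65.63503052709588
```

Request:
{"op": "servo_tool", "data": {"motion": [[[0,0,-0.004,0,0,0,1],[0,0,-0.007,0,0,0,1],[0,0,-0.009,0,0,0,1],[0,0,-0.009,0,0,0,1]]]}}

```text
clock: 13.45
eef_pos: [483.9, -56.8, 41.9]
eef_rot: [3.141, 0.0, 1.644]
wrist_force: [0.2, 0.7, 4.9]
finger_gap: 23.7
finger_force: 35.0
```

Seated centrally. Sliding it home, about 67 mm of travel.

Request:
{"op": "servo_tool", "data": {"motion": [[[0.0015,-0.02,0,0,0,0,1],[0.0044,-0.06,0,0,0,0,1],[0.0074,-0.1,0,0,0,0,1],[0.0091,-0.1237,0,0,0,0,1],[0.0091,-0.1237,0,0,0,0,1]]]}}

```text
clock: 13.95
eef_pos: [488.5, -120.1, 41.9]
eef_rot: [3.14, 0.001, 1.643]
wrist_force: [0.4, -4.6, 5.0]
finger_gap: 23.1
finger_force: 35.0
```

Request:
{"op": "servo_tool", "data": {"motion": [[[0.0002,-0.003,0,0,0,0,1],[0.0004,-0.006,0,0,0,0,1],[0.0006,-0.009,0,0,0,0,1],[0.0008,-0.0115,0,0,0,0,1],[0.0008,-0.0115,0,0,0,0,1]]]}}

```text
clock: 14.45
eef_pos: [488.7, -123.5, 41.9]
eef_rot: [3.141, -0.001, 1.644]
wrist_force: [0.1, 6.3, 7.3]
finger_gap: 23.5
finger_force: 35.0
```

Request:
{"op": "servo_tool", "data": {"motion": [[[0.0001,-0.002,0,0,0,0,1],[0.0003,-0.004,0,0,0,0,1],[0.0005,-0.006,0,0,0,0,1],[0.0005,-0.006,0,0,0,0,1]]]}}

```text
clock: 14.85
eef_pos: [488.8, -124.0, 41.9]
eef_rot: [-3.142, -0.005, 1.644]
wrist_force: [-1.1, 27.8, 13.2]
finger_gap: 23.4
finger_force: 35.0
```

Request:
{"op": "servo_tool", "data": {"motion": [[[0,0.004,0,0,0,0,0.5],[0,0.004,0,0,0,0,0.5],[0,0.004,0,0,0,0,0.5],[0,0.004,0,0,0,0,0.5],[0,0.004,0.05,0,0,0,0.5],[0,0.004,0.14,0,0,0,0.5],[0.02,0.08,0.22,0,0,0,0.3],[0.05,0.13,0.31,0,0,0,0.3],[0.1,0.13,0.4,0,0,0,0.3],[0.1,0.13,0.49,0,0,0,0.3]]]}}

```text
clock: 15.85
eef_pos: [539.0, -61.6, 283.7]
eef_rot: [-3.141, -0.0, 1.645]
wrist_force: [0.0, -1.0, 0.4]
finger_gap: 65.7
finger_force: 0.0
```

Request:
{"op": "servo_tool", "data": {"motion": [[[0,0,0.05,0,0,0,0.3],[0,0,0.05,0,0,0,0.3],[0,0,0.05,0,0,0,0.3]]]}}

```text
clock: 16.15
eef_pos: [538.2, -62.6, 307.0]
eef_rot: [-3.141, 0.0, 1.644]
wrist_force: [0.2, 0.3, -0.0]
finger_gap: 66.0
finger_force: 0.0
```

```bash
cat >> h.py <<'E'
def wheel(c,W):
    F=c['frame'];hsv=cv2.cvtColor(F,cv2.COLOR_RGB2HSV)
    o=(hsv[...,0]<14)&(hsv[...,1]>180)&(hsv[...,2]>110)&(np.abs(W[...,0]-530)<110)&(np.abs(W[...,1]+305)<110)
    P=W[o&(np.abs(W[...,2]-134)<5)]
    if len(P)>60:
        A=np.c_[2*P[:,:2],np.ones(len(P))]; s=np.linalg.lstsq(A,(P[:,:2]**2).sum(1),rcond=None)[0]; (cc,r)=cv2.minEnclosingCircle(P[:,:2].astype(np.float32))
        print('rim',len(P),s[:2],np.sqrt(s[2]+s[0]**2+s[1]**2),'enc',cc,r,'z',P[:,2].mean())
    K=W[o&(np.abs(W[...,2]-180)<4)]
    if len(K)>10: print('knob top',len(K),cv2.minEnclosingCircle(K[:,:2].astype(np.float32)),K.mean(0))
    K=W[o&(W[...,2]>145)&(W[...,2]<174)]
    if len(K)>10: print('knob side',len(K),K.mean(0))
E
python3 - <<'E'
from h import *
s=manip.read_state(); print(s['clock'],s['eef_pos'],s['eef_rot'])
c=cam('wrist'); W=wpts(c); save('w5',c['frame']); home(c,W); wheel(c,W)
c=cam('top'); W=pts(c); home(c,W); wheel(c,W); c=cam('scene'); wheel(c,pts(c)); home(c,pts(c))
d=np.load('w1.npz'); wheel({'frame':d['f']},d['W'])
E
```

```text
16.15 [538.20783027 -62.63751509 307.01392115] [-3.14121878e+00  1.04995703e-05  1.64365394e+00]
groove -58 1494 outer end y 149.66197 x@100 -57.306496199666 slope 0.008508092093223027 z 62.22969349630685
groove 58 1548 outer end y 149.73404 x@100 57.06311154869199 slope -0.0025584238709059513 z 61.77581384943187
rim 289 [ 529.38825507 -301.21340935] 63.67453437002224 enc (529.3648681640625, -300.6804504394531) 67.47154235839844 z 132.80067568144523
knob top 11 ((515.5028076171875, -259.85540771484375), 9.738183975219727) [ 516.78452533 -264.47070323  179.79309987]Traceback (most recent call last):
  File "<stdin>", line 4, in <module>
  File "h.py", line 34, in home
    P=np.c_[x[m],y[m]].astype(np.float32); k=(P[:,1]>60)&(P[:,1]<130); l=np.polyfit(P[k,1],P[k,0],1)
                                                                         ~~~~~~~~~~^^^^^^^^^^^^^^^^^
    raise TypeError("expected non-empty vector for x")
TypeError: expected non-empty vector for x
```

View pics/w5.png

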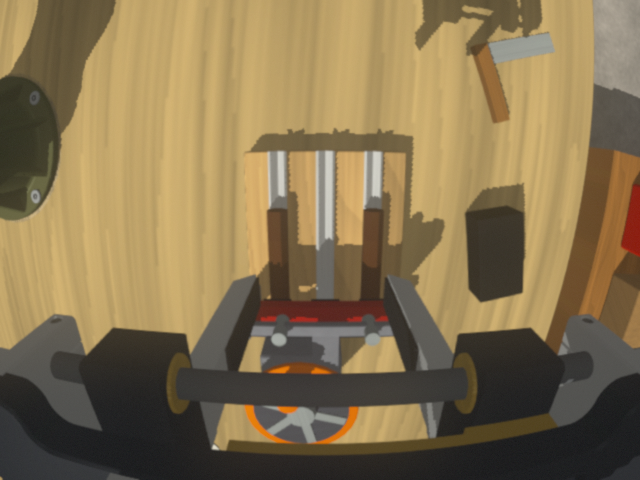

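Wrist view: both blanks are home at (278,255) and (372,255), outer ends at 149.7 mm. The wheel is at (302,405). Moving above the knob and checking it.

Request:
{"op": "servo_tool", "data": {"motion": [[[-0.0464,-0.391,-0.1,0,0,0,0.3],[-0.0464,-0.391,-0.1,0,0,0,0.3],[-0.0464,-0.391,-0.1,0,0,0,0.3],[-0.0464,-0.391,-0.1,0,0,0,0.3],[-0.0464,-0.391,-0.1,0,0,0,0.3],[-0.0464,-0.391,-0.134,0,0,0,0.3],[-0.0464,-0.391,-0.134,0,0,0,0.3]]]}}

```text
clock: 16.95
eef_pos: [514.2, -257.5, 237.8]
eef_rot: [-3.138, -0.003, 1.643]
wrist_force: [0.2, -0.1, -0.6]
finger_gap: 65.8
finger_force: 0.0
```

Run:
```python
from h import *
s=manip.read_state(); print(s['clock'],s['eef_pos'],s['eef_rot'])
c=cam('wrist'); W=wpts(c); save('w6',c['frame']); wheel(c,W)
```

```text
16.95 [ 514.20496797 -257.46771296  237.768003  ] [-3.13768068e+00 -2.75783576e-03  1.64344950e+00]
rim 661 [ 530.92491587 -301.76650421] 62.3832485886164 enc (530.5333862304688, -301.94769287109375) 69.10478210449219 z 133.34586466197695
knob top 64 ((515.2039184570312, -257.3949890136719), 11.548744201660156) [ 515.56782751 -253.46048749  178.02576212]
knob side 278 [ 514.59377509 -248.10633638  159.9666342 ]
```

View pics/w6.png

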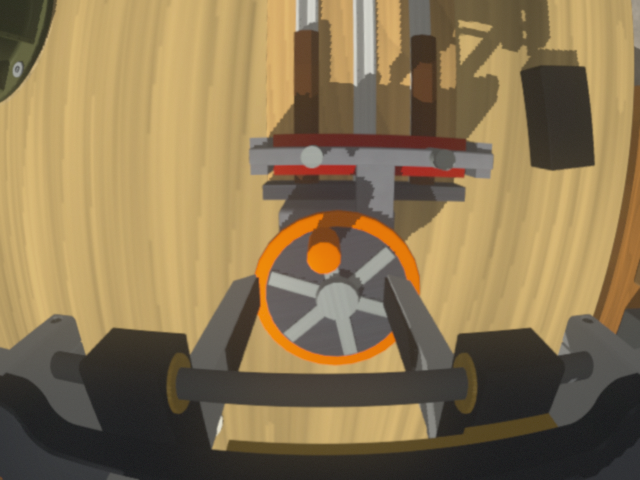

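Wrist view: the knob is at (323,257), central between the fingers, with the wheel hub at (337,300). Descending and gripping.

Request:
{"op": "servo_tool", "data": {"motion": [[[0.001,0,-0.09,0,0,0,0.3],[0.001,0,-0.15,0,0,0,0.3],[0.001,0,-0.18,0,0,0,0.3],[0.001,0,-0.191,0,0,0,0.4],[0.001,0,-0.191,0,0,0,1],[0.001,0,-0.191,0,0,0,1],[0.001,0,-0.191,0,0,0,1],[0.001,0,-0.191,0,0,0,1],[0.001,0,-0.191,0,0,0,1],[0.001,0,-0.191,0,0,0,1]]], "newtons": 20}}

```text
clock: 18.0
eef_pos: [515.8, -258.0, 145.7]
eef_rot: [3.141, 0.0, 1.644]
wrist_force: [-0.2, 0.1, 4.6]
finger_gap: 23.4
finger_force: 20.0
```

Run:
```python
from h import *
s=manip.read_state(); print(s['clock'],s['eef_pos'],s['eef_rot'],s['finger_gap'],s['finger_force'],s['wrist_force'])
C=np.array([530.2,-305.7]); p=s['eef_pos'][:2]; d=p-C; print('r',np.hypot(*d),'ang',np.degrees(np.arctan2(d[1],d[0])))
a0=np.radians(107.7)
tab=[C+50*np.array([np.cos(a0-t),np.sin(a0-t)]) for t in np.arange(0,7.41,.2)]
for k in range(0,36,10):
    b=tab[k]; print('call',k//10,'from',b.round(1),[[round(float(v),4) for v in (q-b)/500] for q in tab[k+1:k+11]])
```

```text
18.0 [ 515.77466144 -257.99083027  145.6501769 ] [3.14098878e+00 3.38357695e-04 1.64398860e+00] 23.35002582511877 20.00096132607723 [-0.1516146   0.07517846  4.63792275]
r 49.84230400446586 ang 106.82321016244664
call 0 from [ 515.  -258.1] [[0.0195, 0.0041], [0.0395, 0.0043], [0.0591, 0.0005], [0.0776, -0.0071], [0.0941, -0.0182], [0.1082, -0.0324], [0.1191, -0.0491], [0.1265, -0.0677], [0.1301, -0.0873], [0.1297, -0.1073]]
call 1 from [ 579.8 -311.7] [[-0.0044, -0.0195], [-0.0125, -0.0377], [-0.0241, -0.054], [-0.0387, -0.0676], [-0.0557, -0.078], [-0.0745, -0.0849], [-0.0942, -0.0879], [-0.1142, -0.0869], [-0.1335, -0.082], [-0.1515, -0.0733]]
call 2 from [ 504.1 -348.3] [[-0.0159, 0.0121], [-0.0291, 0.0271], [-0.039, 0.0444], [-0.0453, 0.0633], [-0.0478, 0.0831], [-0.0462, 0.1031], [-0.0407, 0.1222], [-0.0315, 0.14], [-0.019, 0.1555], [-0.0036, 0.1683]]
call 3 from [ 502.3 -264.2] [[0.0176, 0.0094], [0.0367, 0.0152], [0.0566, 0.017], [0.0765, 0.0149], [0.0955, 0.0088], [0.1129, -0.0009], [0.1281, -0.0139]]
```

Request:
{"op": "servo_tool", "data": {"motion": [[[0.0195,0.0041,0,0,0,0,1],[0.0395,0.0043,0,0,0,0,1],[0.0591,0.0005,0,0,0,0,1],[0.0776,-0.0071,0,0,0,0,1],[0.0941,-0.0182,0,0,0,0,1],[0.1082,-0.0324,0,0,0,0,1],[0.1191,-0.0491,0,0,0,0,1],[0.1265,-0.0677,0,0,0,0,1],[0.1301,-0.0873,0,0,0,0,1],[0.1297,-0.1073,0,0,0,0,1]]]}}

```text
clock: 19.0
eef_pos: [580.0, -311.9, 145.6]
eef_rot: [-3.139, -0.001, 1.644]
wrist_force: [-13.9, 5.6, 12.4]
finger_gap: 23.5
finger_force: 20.0
```

Request:
{"op": "servo_tool", "data": {"motion": [[[-0.0055,-0.0195,0,0,0,0,1],[-0.014,-0.0377,0,0,0,0,1],[-0.0256,-0.054,0,0,0,0,1],[-0.0402,-0.0676,0,0,0,0,1],[-0.0572,-0.078,0,0,0,0,1],[-0.076,-0.0849,0,0,0,0,1],[-0.0957,-0.0879,0,0,0,0,1],[-0.1157,-0.0869,0,0,0,0,1],[-0.135,-0.082,0,0,0,0,1],[-0.153,-0.0733,0,0,0,0,1]]]}}

```text
clock: 20.0
eef_pos: [504.2, -348.7, 145.6]
eef_rot: [3.14, 0.001, 1.644]
wrist_force: [4.5, 1.6, 5.2]
finger_gap: 23.2
finger_force: 20.0
```

Request:
{"op": "servo_tool", "data": {"motion": [[[-0.0159,0.0121,0,0,0,0,1],[-0.0291,0.0271,0,0,0,0,1],[-0.039,0.0444,0,0,0,0,1],[-0.0453,0.0633,0,0,0,0,1],[-0.0478,0.0831,0,0,0,0,1],[-0.0462,0.1031,0,0,0,0,1],[-0.0407,0.1222,0,0,0,0,1],[-0.0315,0.14,0,0,0,0,1],[-0.019,0.1555,0,0,0,0,1],[-0.0036,0.1683,0,0,0,0,1]]]}}

```text
clock: 21.0
eef_pos: [502.4, -264.1, 145.7]
eef_rot: [3.141, 0.001, 1.644]
wrist_force: [0.7, -6.8, 5.4]
finger_gap: 23.1
finger_force: 20.0
```

Request:
{"op": "servo_tool", "data": {"motion": [[[0.0086,0.005,0,0,0,0,1],[0.0176,0.0094,0,0,0,0,1],[0.027,0.0127,0,0,0,0,1],[0.0367,0.0152,0,0,0,0,1],[0.0466,0.0166,0,0,0,0,1],[0.0566,0.017,0,0,0,0,1],[0.0666,0.0164,0,0,0,0,1],[0.0765,0.0149,0,0,0,0,1],[0.0765,0.0149,0,0,0,0,1]]]}}

```text
clock: 21.9
eef_pos: [541.0, -257.0, 145.6]
eef_rot: [3.141, 0.001, 1.644]
wrist_force: [1.9, -2.8, 6.3]
finger_gap: 23.7
finger_force: 20.0
```

Request:
{"op": "servo_tool", "data": {"motion": [[[0.0049,-0.0011,0,0,0,0,1],[0.0098,-0.0025,0,0,0,0,1],[0.0117,-0.0032,0,0,0,0,1],[0.0117,-0.0032,0,0,0,0,1]]]}}

```text
clock: 22.3
eef_pos: [546.3, -258.5, 145.6]
eef_rot: [3.142, 0.001, 1.644]
wrist_force: [-2.4, -1.8, 8.2]
finger_gap: 23.6
finger_force: 20.0
```

Request:
{"op": "servo_tool", "data": {"motion": [[[0.002,-0.0007,0,0,0,0,1],[0.004,-0.0014,0,0,0,0,1],[0.006,-0.0022,0,0,0,0,1],[0.006,-0.0022,0,0,0,0,1]]]}}

```text
clock: 22.7
eef_pos: [548.1, -259.2, 145.6]
eef_rot: [-3.138, -0.001, 1.644]
wrist_force: [-12.1, 1.9, 13.5]
finger_gap: 23.6
finger_force: 20.0
```

Request:
{"op": "servo_tool", "data": {"motion": [[[0.002,-0.0008,0,0,0,0,1],[0.003,-0.0012,0,0,0,0,1],[0.003,-0.0012,0,0,0,0,1]]]}}

```text
clock: 23.0
eef_pos: [548.3, -259.3, 145.5]
eef_rot: [-3.135, -0.002, 1.644]
wrist_force: [-23.2, 6.5, 19.0]
finger_gap: 23.3
finger_force: 20.0
```

The wheel is at its stop. Relaxing the pull, releasing, lifting and backing off.

Request:
{"op": "servo_tool", "data": {"motion": [[[-0.003,0.001,0,0,0,0,1],[-0.003,0.001,0,0,0,0,0.4],[-0.003,0.001,0,0,0,0,0.4],[-0.003,0.001,0,0,0,0,0.4],[-0.003,0.001,0,0,0,0,0.4],[-0.003,0.001,0.06,0,0,0,0.4],[-0.003,0.001,0.14,0,0,0,0.4],[-0.003,0.1,0.2,0,0,0,0.4],[-0.003,0.2,0.25,0,0,0,0.4],[-0.003,0.3,0.3,0,0,0,0.4]]]}}

```text
clock: 24.0
eef_pos: [549.0, -126.1, 287.2]
eef_rot: [3.142, -0.0, 1.643]
wrist_force: [-0.3, 1.1, -0.3]
finger_gap: 55.9
finger_force: 0.0
```

Request:
{"op": "servo_tool", "data": {"motion": [[[0,0.1,0.05,0,0,0,0.4],[0,0.1,0.05,0,0,0,0.4],[0,0.1,0.05,0,0,0,0.4]]]}}

```text
clock: 24.3
eef_pos: [549.5, -76.6, 311.7]
eef_rot: [3.141, 0.0, 1.646]
wrist_force: [-0.1, -0.8, -1.0]
finger_gap: 56.1
finger_force: 0.0
```

Run:
```python
from h import *
s=manip.read_state(); print(s['clock'],s['eef_pos'],s['wrist_force'],s['qd'].round(3))
c=cam('wrist'); W=wpts(c); save('w7',c['frame']); home(c,W); wheel(c,W)
c=cam('top'); wheel(c,pts(c))
c=cam('scene'); save('s7',c['frame'][130:330,150:400],2.8); W=pts(c); wheel(c,W)
for b in blanks(W,c['frame']): print(b)
```

```text
24.3 [549.46808664 -76.60356377 311.66790916] [-0.09130499 -0.77828832 -0.98745309] [-0.047  0.03   0.021 -0.005 -0.013 -0.019]
groove -58 1475 outer end y 149.8021 x@100 -57.384895421483456 slope 0.004831358597030178 z 62.145167099678076
groove 58 1504 outer end y 149.73608 x@100 57.39298052504814 slope -0.0017405231864333452 z 62.064531884187346
rim 296 [ 529.51491686 -301.61981845] 63.82318565821576 enc (530.04931640625, -301.4865417480469) 68.52864837646484 z 132.91101794110116
knob side 28 [ 546.13110824 -248.25664913  147.63995182]
rim 108 [ 530.81757198 -304.43149943] 65.38630854474705 enc (529.765625, -305.9017028808594) 69.69729614257812 z 134.6521247256614
([26.0, 27.0], 210.5, -1402.8, 257, 31, -0.5, np.float64(22.7), [14.0, 134.0, 84.0])
([382.0, 134.0], 44.2, 9.8, 245, 166, -75.4, np.float64(17.0), [26.0, 75.0, 77.0])
([557.0, 223.0], 132.0, 606.5, 140, 67, -68.5, np.float64(21.6), [18.0, 72.0, 56.0])
([262.0, 246.0], 604.2, -67.3, 304, 152, -46.6, np.float64(23.3), [17.0, 99.0, 104.0])
([405.0, 299.0], 566.5, 334.8, 151, 25, -3.0, np.float64(23.1), [145.0, 92.0, 80.0])
```

View pics/w7.png

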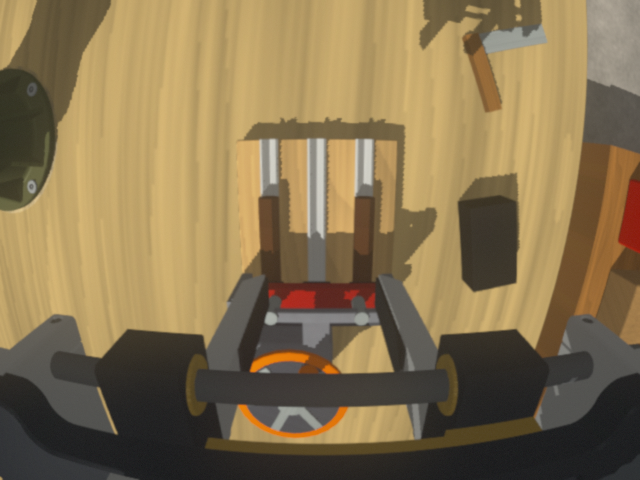

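View pics/s7.png

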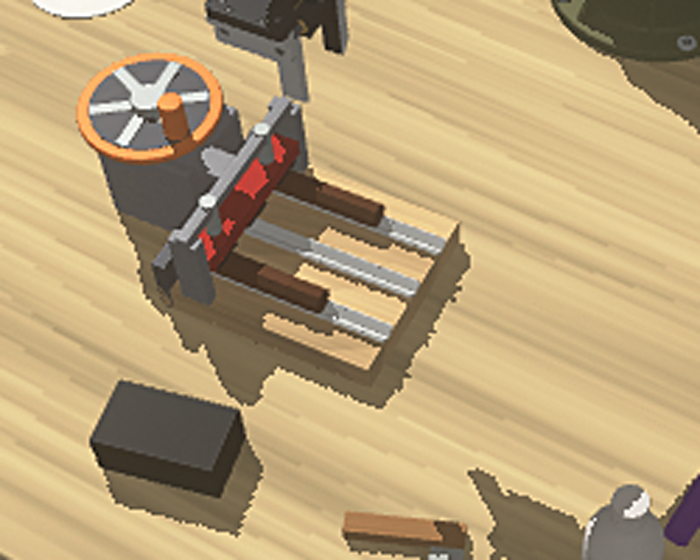

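The two views show both blanks home ((268,240) and (363,240) in the wrist view), the red bar down on them, the knob past its full turn, and the arm clear. The bystanders haven't been moved. Handing in.

```bash
python3 -c "
from cell import manip
print(manip.sign_off())"
```

```text
the job is handed in; nothing more can be done
None
```

Job handed in; the sign-off gave no verdict: both dark blanks (only two were on the bench) are home against the stop in the first and third grooves, the handwheel is wound to its stop at about 6.7 rad with the bar down, and the gripper is clear.

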